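# Unlock the steam iron and hover it over the pressing mat

### The job

Get the iron ready for hover steaming: slide the carry lock on the iron stand fully back to free the iron's toe, then lift the iron by its handle out of the stand and keep it level. Finish while still holding it in the air, level and still, about 4 cm above the middle of the pressing mat and lined up with the mat's length (toe either way); the hot sole must not touch the mat or the table, the lock stays open, and the other things on the table stay where they are.

Things in the scene. Friction and masses are not known exactly. Their poses are not given: they have to be found in the camera images.
- iron: Steam iron, 250 mm long, 119 wide, 0.64 to 0.92 kg, standing in the stand, toe under the lock. Origin: underside of the sole plate, on the centre line; x runs from the toe (-125 mm) to the heel, z up. Sole plate x -125 to +96, y +-60. Body under 43 mm high ahead of x = +63, apart from the handle above it; behind that it rises to 140, hose fitting to 175. Centre of mass x = +25, 47 mm up.
- iron_handle (a point): On the axis of the iron's handle, 105 mm above the sole, at x = +22 mm of the iron, nearly above the centre of mass. Axes as the iron's. The handle is a round bar 35 mm thick along x, free from above from x = -25 to +55 mm. Under it hangs a fixed steam lever 14 mm wide, 77 to 88 mm above the sole.
- iron_sole (a point): Middle of the iron's sole plate, on its underside (x = -14.5 mm of the iron). Axes as the iron's.
- iron_stand: Fixed iron stand, a low grey base 314x142 mm. Origin under it; -x is the toe end, base from x = -204 to +110 mm, z up. Low walls (24.5 mm above the table) round the heel and rear sides, 4 to 5 mm clear of the sole, open above. At the toe end the lock housing, 68 mm (x) by 60 mm (y), centred at x = -168 mm, top 40 mm above the table.
- stand_pad (a point): Middle of the stand's ribbed rubber pad, on its top, 14 mm above the table: where the middle of the iron's sole rests. Axes as the stand's.
- carry_lock (a joint): Carry lock, a slide with about 2.5 N of friction and no spring, in m. 0 = shut: its steel tongue reaches some 15 mm over the iron's toe, a few mm above it, and holds it down. 0.030 = fully back at its stop, toe free (clear from about 0.018). It moves along the stand's -x, away from the iron, and stays where it is left.
- lock_tab (a point): Centre of the top of the lock's upright thumb tab; moves with the lock; axes as the stand's. The tab is 16 mm along x, 24 along y, 28 tall, its top 76.5 mm above the table, at x = -160 mm of the stand when shut. It stands on the tongue (24 mm wide, top 49 mm above the table); beside that the housing's top is at 40 mm, with ribs to 42.
- pressing_mat: Fixed felt pressing mat, 200 mm along its x by 290 mm along its y, 12 mm thick, flat on the table. Origin at the middle of its underside, z up.
- mat_top (a point): Middle of the pressing mat's top face, 12 mm above the table. Axes as the mat's.
- clapper: Bystander, to be left where it is: tailor's clapper, a smooth beech block 236x56x43 mm lying flat. Origin at the middle of its underside.
- mister: Bystander, to be left where it is: water spray bottle, 154 mm tall, 52x62 mm over all. Origin at the middle of its underside.
- thread_cone: Bystander, to be left where it is: the big overlock thread cone, 67 mm wide, 115 mm tall, standing. Origin at the middle of its underside.
- spool_cream: Bystander, to be left where it is: thread spool with flat rims, 36 mm wide, 60 mm tall, standing. Origin at the middle of its underside.
- pastille_tin: Bystander, to be left where it is: flat round tin, 47 mm across, 20 mm high. Origin at the middle of its underside.
- seam_ripper: Bystander, to be left where it is: seam ripper lying flat, 120x11x8 mm. Origin at the middle of its underside.
- fabric_marker: Bystander, to be left where it is: slim marker pen lying flat, 125x9x11 mm. Origin at the middle of its underside.

How it is judged:
By the outcome, as a careful person would: the job done as asked, in the order asked, and still so for the second after the job is handed in, while the arm keeps its last pose, push and grip.
It also fails if it takes over 54 s, if anything falls off the work surface, if the arm or the gripper's body presses on something with over 40 N, if the wrist force passes 120 N, or if a joint passes its speed limit or range.

### The arm

A 7-joint arm with a two-finger parallel gripper is mounted at the origin on a cart in front of the work surface, level with it; the furniture and walls round the work are solid. World frame = base frame: x ahead of the robot, y to its left, z up, the work surface at z = 0. Lengths are in m, angles in rad, forces in N, time in s.
With the tool pointing down it reaches from about 0.4 to 0.85 m from the base axis. Payload 4.5 kg.
Tool frame: the origin (TCP) lies on the mounting face of the last link; the fingertips stand 166 mm ahead of it and the grasp point (between the pads) lies 147 mm ahead of it; z points along the fingers, y is the line along which they close (so a half turn about z gives the same grasp; the last joint's range is limited). The gripper opens to 88 mm and grips with 3 to 60 N. Pads are 18 mm wide; open, the fingers measure 123 mm over their backs; the gripper's body (75 mm by 187 mm) begins 45 mm behind the grasp point.
Start: joints at [1.168, 0.689, -0.195, 1.565, 0.157, 0.902, -0.215], TCP at [0.264, -0.566, 0.405] pointing down, gripper open.
Joint ranges: [-3.01, 3.01], [-0.46, 2.08], [-1.47, 1.51], [0.13, 2.56], [-1, 4.14], [0.04, 2.09], [-2.66, 2.66]. Speed limits (rad/s): [2.57, 2.57, 3.14, 3.14, 3.14, 3.14, 3.14].

### API

Orientations are given as a unit quaternion [x, y, z, w].
In Python, from plant import r, snapshot gives the robot as it stands. The module is installed in compiled form; this text tells all that it offers.
- The arm moves only by the tool move_arm, never from a script. Its argument "rows" is a list of rows, each a list of 5 numbers: the shift along the tool's x, y, z in m, then the turn about the tool's z in rad, then the finger opening in m, from 0 to 0.0881. In form: [[dx, dy, dz, spin, claw], ...]. A call has 1 to 10 rows; each row shifts and turns the commanded pose from where the row before left it, along the tool's axes as they then stand; what a row does not reach is not made up. A row lasts 1/12 s, in which the tool goes at most 41.7 mm and 7.16 degrees, less where a joint would pass 70% of its speed; a pose out of reach is approached as far as the arm can. A call with a gripper value outside its range is refused whole. The fingers move at their own pace and stop on an object; "newtons" is the grip in N (left out, the last holds). Time passes only in rows, so rows that do not move let the fingers close. It gives the time, the measured TCP pose, the force, the opening and the grip force at its end, in the units of the state.
- r.get_state(): the state, without advancing time (a new reading comes with each control period).
- snapshot(name): name is "scene" or "top" or "wrist"; returns a dict with "color" (384x512x3 uint8, red, green, blue), "depth" (384x512 float32, m along the optical axis (not along the pixel's ray), 0 where there is no reading), "mtx" (3x3 intrinsics, pixels), "dist" ([k1, k2, p1, p2, k3] as OpenCV has them; the pictures are not rectified), "eye" and "orientation" of the camera in the world. Camera axes: x right, y up, looking along -z (the intrinsics and any distortion apply to the point x, -y, -z); pixel columns grow to the right and rows downward; lengths in m; the calibration is good to about 2 mm. A picture is of the moment at which its call begins.
- r.finish_job(): hands the job in; it is judged then, once.
The state is a dict: "clock": time; "q": joint angles; "qd": joint speeds; "joint_torque": joint torques, N m; "tool_pos": TCP position; "eef_rot": TCP orientation; "contact_force": force on the tool from outside, world axes, zero at the start; "moment": the same for the moment, N m; "opening": opening from 0.0 (shut) to 1.0 (fully open); "finger_force": force on a finger pad.
Only numpy, scipy, OpenCV 4.12 (cv2) and the standard library are available. Lean on these libraries where they do the work, as an engineer would, in place of code of your own. Each camera call takes 0.05 s, during which the arm holds its last target. There are 200 camera calls.

## Working session

There is one attempt and no reset: what is moved stays moved. The work goes in short steps, Python scripts to look and compute and a tool call to move; the robot and the scene stay as the last step left them, time stands still between calls to the robot, and variables do not carry over. Pictures are saved under pics/ and viewed, at most 10 in all, crops included, and the job is handed in when it is done.

Besides the shell and the picture viewer there is one more tool, called after "Emit:" as name(argument=value, ...), one argument or row to a line, values as JSON. move_arm: Moves the arm, as the interface text tells. Its arguments: {"type":"object","properties":{"rows":{"type":"array"},"newtons":{"type":"number"}},"required":["rows"]}

```bash
mkdir -p pics; cat > h.py <<'E'
import numpy as np, cv2
from scipy.spatial.transform import Rotation as R
from plant import r, snapshot
def pts(s):
    h,w=s["depth"].shape
    u,v=np.meshgrid(np.arange(w),np.arange(h))
    n=cv2.undistortPoints(np.stack([u,v],-1).reshape(-1,1,2).astype(np.float64),np.array(s["mtx"]),np.array(s["dist"])).reshape(h,w,2)
    d=s["depth"]
    c=np.stack([n[...,0]*d,-n[...,1]*d,-d],-1)
    o=np.array(s["orientation"])
    M=o if o.shape==(3,3) else R.from_quat(o).as_matrix()
    P=c@M.T+np.array(s["eye"]); P[d==0]=np.nan
    return P
def save(s,name,scale=1):
    cv2.imwrite("pics/"+name,cv2.resize(s["color"][...,::-1],None,fx=scale,fy=scale))
E
python3 - <<'E'
from h import *
import pickle
for n in ["scene","top"]:
    s=snapshot(n); save(s,n+"0.png",1.5); pickle.dump(s,open(n+".pkl","wb")); print(n,s["eye"],s["orientation"],s["mtx"])
    P=pts(s)
    for v in range(20,384,60): print([tuple(np.round(P[v,u],3)) for u in range(30,512,110)])
print(r.get_state())
E
```

```text
scene [-0.33181749  0.86263255  0.72446149] [-0.21889444  0.47452488  0.78036696 -0.34342215] [[459.3651859    0.         258.89930154]
 [  0.         459.3651859  187.4087831 ]
 [  0.           0.           1.        ]]
[(np.float64(0.853), np.float64(0.539), np.float64(0.625)), (np.float64(0.823), np.float64(0.256), np.float64(0.589)), (np.float64(0.82), np.float64(-0.13), np.float64(0.55)), (np.float64(0.826), np.float64(-0.725), np.float64(0.502)), (np.float64(0.255), np.float64(-0.486), np.float64(0.579))]
[(np.float64(0.849), np.float64(0.566), np.float64(0.482)), (np.float64(0.758), np.float64(0.309), np.float64(0.444)), (np.float64(0.823), np.float64(-0.128), np.float64(0.354)), (np.float64(0.843), np.float64(-0.776), np.float64(0.24)), (np.float64(0.051), np.float64(-0.057), np.float64(0.506))]
[(np.float64(0.847), np.float64(0.597), np.float64(0.333)), (np.float64(0.758), np.float64(0.33), np.float64(0.281)), (np.float64(0.848), np.float64(-0.142), np.float64(0.128)), (np.float64(0.681), np.float64(-0.58), np.float64(0.057)), (np.float64(-0.002), np.float64(0.021), np.float
[... 3524 characters left out ...]
1, 'q': array([ 1.16776374,  0.68991083, -0.19454522,  1.56621316,  0.15731659,
        0.90248222, -0.21510151]), 'qd': array([-0.00175008, -0.00317708, -0.00148274, -0.001863  , -0.00244995,
        0.00214395, -0.00094711]), 'joint_torque': array([-3.48895759e-03, -5.28498352e+01, -1.27159931e+00, -1.53838563e+01,
       -5.25820395e-02,  1.93636894e-03,  2.30105275e-05]), 'tool_pos': array([ 0.26428796, -0.56606037,  0.40399112]), 'eef_rot': array([ 9.76230553e-01,  2.16733134e-01, -2.29040545e-04, -7.76704797e-04]), 'contact_force': array([ 0.48721909, -0.15537352, -0.44034673]), 'moment': array([-0.01880226,  0.02076211, -0.01720119]), 'finger_force': 0.0, 'opening': 1.002663770575199}
```

View pics/scene0.png

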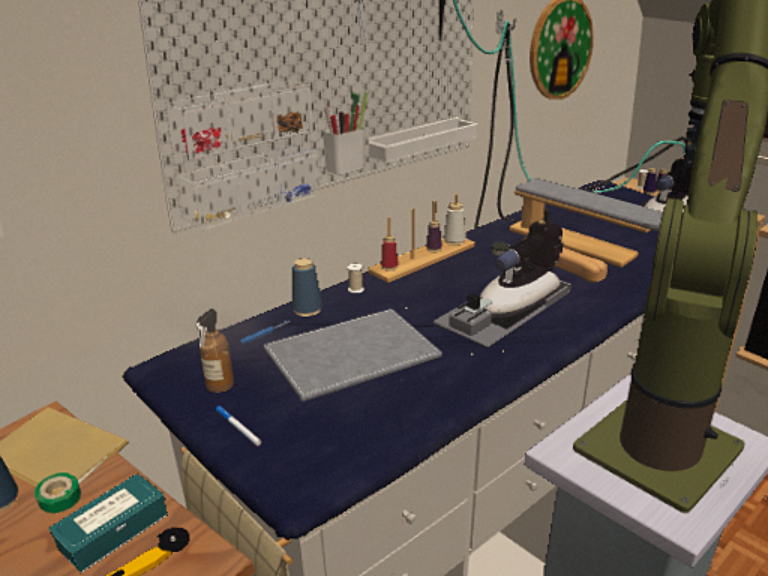

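View pics/top0.png

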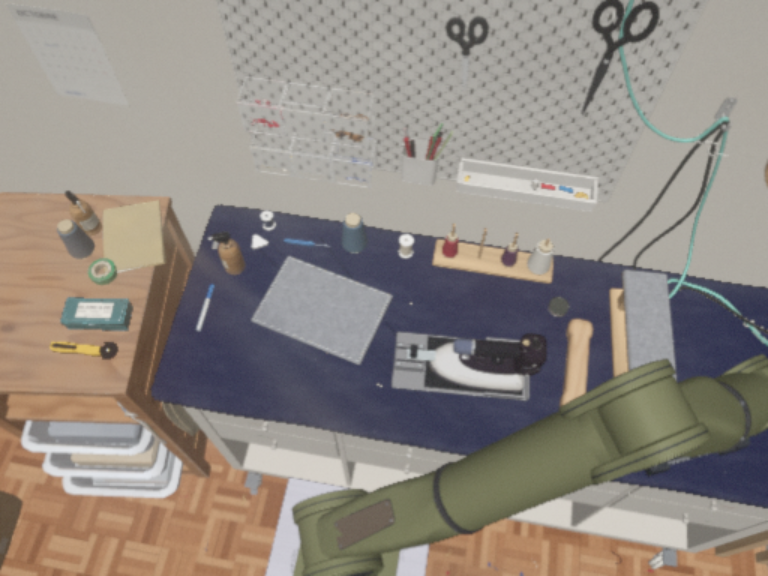

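The scene view shows the mat at about (350,352) and the iron in the stand at about (520,290). The lock tab is at (475,303). In the top view the mat is at (322,310), and the stand runs from (395,362) to (530,370) with its toe left (+y) and the tab near (413,352).

```bash
cat > m.py <<'E'
from h import *
import pickle
for n in ["scene","top"]:
    s=pickle.load(open(n+".pkl","rb")); P=pts(s); hsv=cv2.cvtColor(s["color"],cv2.COLOR_RGB2HSV)
    x,y,z=P[...,0],P[...,1],P[...,2]
    ta=(x>.4)&(x<.8)
    tab=ta&(np.abs(z)<.01)&(y>-.3)&(y<.5)&(hsv[...,1]>120); print(n,"table z",np.nanmedian(z[tab]))
    seed=(350,352) if n=="scene" else (322,310)
    grey=((hsv[...,1]<70)&(hsv[...,2]>70)&(np.abs(z-.012)<.02)).astype(np.uint8)
    k,lab,st,c=cv2.connectedComponentsWithStats(grey); L=lab[int(seed[1]/1.5),int(seed[0]/1.5)]
    m=cv2.morphologyEx((lab==L).astype(np.uint8),cv2.MORPH_OPEN,np.ones((5,5))).astype(bool)
    q=P[m]; rc=cv2.minAreaRect(q[:,:2].astype(np.float32)); print("mat",rc,np.median(q[:,2]),np.round(cv2.boxPoints(rc),3).tolist())
    # stand + iron: non-navy above table in region
    reg=(x>.3)&(x<.72)&(y>-.38)&(y<.08)&(z>-.01)&(z<.25)&~m
    obj=(reg&((hsv[...,1]<110))).astype(np.uint8)
    k,lab,st,c=cv2.connectedComponentsWithStats(obj)
    for i in range(1,k):
        if st[i,4]>60:
            q=P[lab==i]; rc=cv2.minAreaRect(q[:,:2].astype(np.float32)); print("obj",st[i],np.round(rc[0],3),np.round(rc[1],3),round(rc[2],1),np.round(np.percentile(q[:,2],[2,50,98]),3))
    # handles/tall
    for lo,hi in [(.006,.02),(.02,.03),(.036,.044),(.045,.055),(.065,.085),(.095,.13),(.13,.2)]:
        t=reg&(z>lo)&(z<hi); q=P[t]
        if len(q)>8:
            rc=cv2.minAreaRect(q[:,:2].astype(np.float32)); print(lo,hi,len(q),np.round(rc[0],3),np.round(rc[1],3),round(rc[2],1),q.min(0).round(3),q.max(0).round(3))
    v,u=np.where(reg); crop=s["color"][v.min():v.max(),u.min():u.max(),::-1]; print(u.min(),v.min())
    cv2.imwrite(f"pics/{n}_crop.png",cv2.resize(crop,None,fx=4,fy=4,interpolation=cv2.INTER_CUBIC)[:600,:800])
E
python3 m.py
```

```text
scene table z 0.0015275824510913028
mat ((0.5647630095481873, 0.16937389969825745), (0.30091673135757446, 0.22579340636730194), 76.59545135498047) 0.011414719683963681 [[0.41999998688697815, 0.04899999871850014], [0.6399999856948853, -0.003000000026077032], [0.7089999914169312, 0.28999999165534973], [0.49000000953674316, 0.34200000762939453]]
obj [ 226  139  188  121 9250] [ 0.51 -0.15] [0.46 0.42] 90.0 [-0.004  0.001  0.137]
0.006 0.02 839 [ 0.529 -0.158] [0.272 0.464] 4.2 [ 0.387 -0.38   0.006] [0.682 0.073 0.02 ]
0.02 0.03 276 [ 0.477 -0.234] [0.213 0.423] 27.4 [ 0.401 -0.379  0.02 ] [ 0.666 -0.015  0.03 ]
0.036 0.044 363 [ 0.465 -0.165] [0.299 0.099] 85.6 [ 0.414 -0.313  0.036] [ 0.515 -0.016  0.044]
0.045 0.055 397 [ 0.469 -0.178] [0.099 0.266] 0.8 [ 0.42  -0.311  0.045] [ 0.519 -0.045  0.055]
0.065 0.085 275 [ 0.462 -0.193] [0.054 0.29 ] 3.9 [ 0.438 -0.339  0.065] [ 0.495 -0.049  0.085]
0.095 0.13 413 [ 0.479 -0.246] [0.206 0.069] 87.4 [ 0.441 -0.347  0.095] [ 0.511 -0.142  0.13 ]
0.13 0.2 369 [ 0.46  -0.247] [0.07  0.186] 14.4 [ 0.444 -0.344  0.13 ] [ 0.512 -0.149  0.19 ]
226 
[... 405 characters left out ...]
9.9 [-0.007  0.002  0.149]
0.006 0.02 699 [ 0.488 -0.154] [0.434 0.397] 83.7 [ 0.302 -0.379  0.006] [0.706 0.074 0.02 ]
0.02 0.03 134 [ 0.484 -0.208] [0.254 0.14 ] 85.4 [ 0.407 -0.332  0.02 ] [ 0.548 -0.077  0.03 ]
0.036 0.044 367 [ 0.469 -0.17 ] [0.11  0.295] 3.2 [ 0.416 -0.319  0.036] [ 0.528 -0.023  0.044]
0.045 0.055 446 [ 0.46  -0.172] [0.294 0.075] 83.4 [ 0.419 -0.319  0.045] [ 0.501 -0.025  0.055]
0.065 0.085 206 [ 0.457 -0.195] [0.042 0.278] 2.7 [ 0.437 -0.335  0.065] [ 0.482 -0.055  0.085]
0.095 0.13 335 [ 0.473 -0.245] [0.193 0.053] 86.6 [ 0.442 -0.34   0.095] [ 0.496 -0.148  0.13 ]
0.13 0.2 536 [ 0.474 -0.248] [0.069 0.196] 3.5 [ 0.444 -0.345  0.13 ] [ 0.514 -0.15   0.189]
227 176
```

View pics/scene_crop.png

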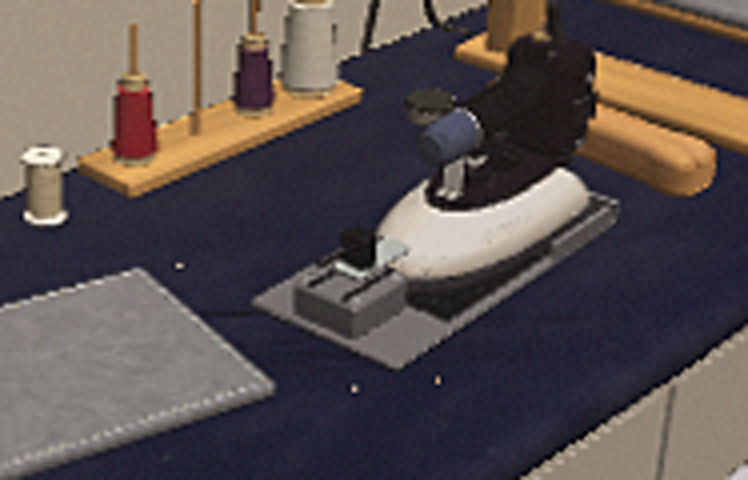

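View pics/top_crop.png

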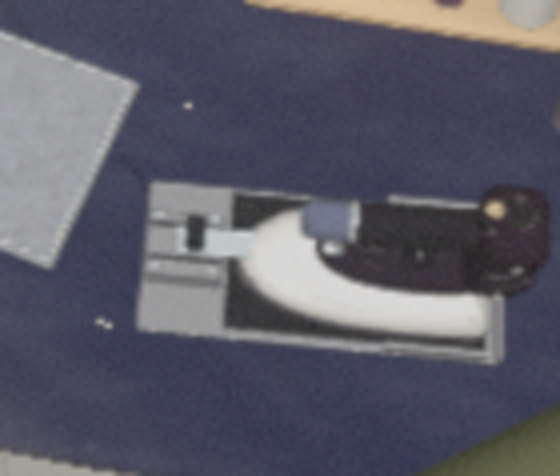

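The scene crop shows the tab top near (358,230), and the stand's near-toe corners at (252,301) and (400,367). In the top crop the toe corners are (150,182) and (137,330), the heel corner is (500,362), and the tab top is near (196,218).

```bash
cat >> h.py <<'E'
def ray(s,uv,z):
    uv=np.array(uv,float).reshape(-1,1,2)
    n=cv2.undistortPoints(uv,np.array(s["mtx"]),np.array(s["dist"])).reshape(-1,2)
    d=np.c_[n[:,0],-n[:,1],-np.ones(len(n))]
    o=np.array(s["orientation"]); M=o if o.shape==(3,3) else R.from_quat(o).as_matrix()
    d=d@M.T; e=np.array(s["eye"]); return e+d*((z-e[2])/d[:,2])[:,None]
E
python3 - <<'E'
from h import *
import pickle
S={n:pickle.load(open(n+".pkl","rb")) for n in ["scene","top"]}
off={"scene":(226,139),"top":(227,176)}
def c(n,p): return [((a+.5)/4-.5+off[n][0],(b+.5)/4-.5+off[n][1]) for a,b in p]
print("stand corners scene",ray(S["scene"],c("scene",[(252,301),(400,367)]),.004).round(3).tolist())
print("stand corners top",ray(S["top"],c("top",[(150,182),(137,330),(500,362)]),.004).round(3).tolist())
print("tab scene",ray(S["scene"],c("scene",[(358,231)]),.0765),"top",ray(S["top"],c("top",[(196,218)]),.0765))
for n,seed in [("scene",(350,352)),("top",(322,310))]:
    s=S[n]; C=s["color"].astype(int); m=((C[...,2]-C[...,0]<25)&(C[...,0]>85)).astype(np.uint8)
    k,lab,st,_=cv2.connectedComponentsWithStats(m,connectivity=4); L=lab[int(seed[1]/1.5),int(seed[0]/1.5)]
    v,u=np.where(lab==L); q=ray(s,np.c_[u,v],.012); rc=cv2.minAreaRect(q[:,:2].astype(np.float32)); print(n,st[L],rc)
    # handle black points
    P=pts(s); x,y,z=np.moveaxis(P,-1,0)
    t=(x>.42)&(x<.54)&(y<-.14)&(y>-.36)&(z>.1)&(z<.2)
    for y0 in np.arange(-.35,-.13,.015):
        w=t&(y>=y0)&(y<y0+.015)
        if w.sum()>3: print(round(y0,3),w.sum(),"x",np.percentile(x[w],[3,50,97]).round(3),"z",np.percentile(z[w],[3,50,97]).round(3))
    w=(z>.06)&(z<.085)&(x>.42)&(x<.54)&(y>-.12)&(y<0); print("tab",P[w].mean(0),P[w].max(0),P[w].min(0))
E
```

```text
stand corners scene [[0.53, -0.02, 0.004], [0.388, -0.031, 0.004]]
stand corners top [[0.528, -0.012, 0.004], [0.387, -0.025, 0.004], [0.414, -0.336, 0.004]]
tab scene [[ 0.46124514 -0.06220056  0.0765    ]] top [[ 0.4683173  -0.06074434  0.0765    ]]
scene [ 176  206  119   61 3912] ((0.5522699356079102, 0.1793106496334076), (0.28969746828079224, 0.2084866315126419), 76.3929214477539)
-0.35 10 x [0.446 0.449 0.464] z [0.105 0.13  0.148]
-0.335 46 x [0.444 0.448 0.475] z [0.105 0.134 0.157]
-0.32 99 x [0.443 0.459 0.504] z [0.104 0.151 0.187]
-0.305 156 x [0.444 0.46  0.505] z [0.102 0.138 0.164]
-0.29 82 x [0.457 0.468 0.497] z [0.104 0.135 0.159]
-0.275 24 x [0.457 0.466 0.483] z [0.113 0.133 0.137]
-0.26 32 x [0.455 0.462 0.481] z [0.112 0.129 0.136]
-0.245 39 x [0.457 0.464 0.485] z [0.113 0.129 0.137]
-0.23 33 x [0.454 0.463 0.48 ] z [0.101 0.13  0.134]
-0.215 40 x [0.453 0.459 0.479] z [0.103 0.126 0.135]
-0.2 33 x [0.451 0.458 0.477] z [0.108 0.127 0.134]
-0.185 37 x [0.45  0.457 0.48 ] z [0.107 0.126 0.134]
-0.17 46 x [0.448 0.456 0.471] z [0.102 0.124 0.134]
-0.155 69 x [0.4
[... 462 characters left out ...]
 111 x [0.446 0.466 0.504] z [0.104 0.147 0.167]
-0.29 60 x [0.461 0.472 0.492] z [0.118 0.134 0.16 ]
-0.275 46 x [0.461 0.47  0.491] z [0.12  0.133 0.14 ]
-0.26 49 x [0.459 0.47  0.487] z [0.119 0.131 0.138]
-0.245 47 x [0.459 0.469 0.484] z [0.114 0.131 0.138]
-0.23 47 x [0.456 0.467 0.485] z [0.119 0.13  0.136]
-0.215 48 x [0.455 0.466 0.482] z [0.116 0.128 0.135]
-0.2 47 x [0.453 0.464 0.482] z [0.112 0.129 0.135]
-0.185 52 x [0.452 0.463 0.482] z [0.109 0.127 0.136]
-0.17 49 x [0.452 0.461 0.479] z [0.112 0.128 0.134]
-0.155 18 x [0.455 0.464 0.475] z [0.112 0.123 0.132]
tab [ 0.45794524 -0.06349494  0.07410654] [ 0.47203665 -0.05521852  0.08209544] [ 0.44702897 -0.07192139  0.0626143 ]
```

Both views agree: the stand runs toe towards (-0.087, 0.996) and the tab is at about (0.461, -0.063). The mat centre is about (0.554, 0.178), with its long axis at 76.5°. I'm moving high over the tab first, then turning.

Emit:
move_arm(
  rows=[
    [0.0196, -0.0186, 0, 0, 0.088],
    [0.0196, -0.0186, 0, 0, 0.088],
    [0.0196, -0.0186, 0, 0, 0.088],
    [0.0196, -0.0186, 0, 0, 0.088],
    [0.0196, -0.0186, 0, 0, 0.088],
    [0.0196, -0.0186, 0, 0, 0.088],
    [0.0196, -0.0186, 0, 0, 0.088],
    [0.0196, -0.0186, 0, 0, 0.088],
    [0.0196, -0.0186, 0, 0, 0.088],
    [0.0196, -0.0186, 0, 0, 0.088],
  ],
)

```text
clock: 0.93
tool_pos: [0.3635, -0.3136, 0.4045]
eef_rot: [0.976, 0.217, -0.0, -0.0]
contact_force: [0.5, -0.9, -0.8]
opening: 0.998
finger_force: 0.0
```

Emit:
move_arm(
  rows=[
    [0.0196, -0.0186, 0, 0, 0.088],
    [0.0196, -0.0186, 0, 0, 0.088],
    [0.0196, -0.0186, 0, 0, 0.088],
    [0.0196, -0.0186, 0, 0, 0.088],
    [0.0196, -0.0186, 0, 0, 0.088],
    [0.0196, -0.0186, 0, 0, 0.088],
    [0.0196, -0.0186, 0, 0, 0.088],
    [0.0196, -0.0186, 0, 0, 0.088],
    [0.0196, -0.0186, 0, 0, 0.088],
    [0.0196, -0.0186, 0, 0, 0.088],
  ],
)

```text
clock: 1.77
tool_pos: [0.4624, -0.0621, 0.4045]
eef_rot: [0.976, 0.217, -0.0, -0.0]
contact_force: [0.4, -0.2, -0.4]
opening: 0.999
finger_force: 0.0
```

Emit:
move_arm(
  rows=[
    [0, 0, 0, -0.122, 0.088],
    [0, 0, 0, -0.122, 0.088],
    [0, 0, 0, -0.122, 0.088],
    [0, 0, 0, -0.122, 0.088],
    [0, 0, 0, -0.122, 0.088],
    [0, 0, 0, -0.122, 0.088],
    [0, 0, 0, -0.122, 0.088],
    [0, 0, 0, -0.122, 0.088],
    [0, 0, 0, -0.122, 0.088],
    [0, 0, 0, -0.122, 0.088],
  ],
)

```text
clock: 2.6
tool_pos: [0.4621, -0.0635, 0.4045]
eef_rot: [0.674, 0.739, -0.0, -0.0]
contact_force: [-0.0, -0.3, -0.6]
opening: 1.002
finger_force: 0.0
```

```bash
cat >> h.py <<'E'
def pose():
    s=r.get_state(); M=R.from_quat(s["eef_rot"]).as_matrix()
    print("t",round(s["clock"],2),"tcp",s["tool_pos"].round(4),"tx",M[:,0].round(3),"ty",M[:,1].round(3),"z",M[:,2].round(3),"yaw_y",round(np.degrees(np.arctan2(M[1,1],M[0,1])),2),"F",s["contact_force"].round(1),"open",round(s["opening"],3),"grip",round(s["finger_force"],1),"q",s["q"].round(2))
    return s,M
def to(p,yaw_y,M,s):
    d=M.T@(np.array(p)-s["tool_pos"]); print("shift tool",d.round(4),"spin",round(-np.radians(yaw_y-np.degrees(np.arctan2(M[1,1],M[0,1]))),3))
E
python3 - <<'E'
from h import *
s,M=pose(); to([.461,-.063,.30],5,M,s)
w=snapshot("wrist"); save(w,"w1.png",1.5); print(w["eye"])
import pickle; pickle.dump(w,open("w1.pkl","wb"))
E
```

```text
t 2.6 tcp [ 0.4621 -0.0635  0.4045] tx [-0.092  0.996 -0.   ] ty [ 0.996  0.092 -0.001] z [-0.001 -0.    -1.   ] yaw_y 5.27 F [-0.  -0.3 -0.6] open 1.002 grip 0.0 q [ 0.37  0.52 -0.51  2.02  0.39  0.7  -0.29]
shift tool [ 0.0006 -0.001   0.1045] spin 0.005
[0.45570315 0.00684967 0.38501269]
```

View pics/w1.png

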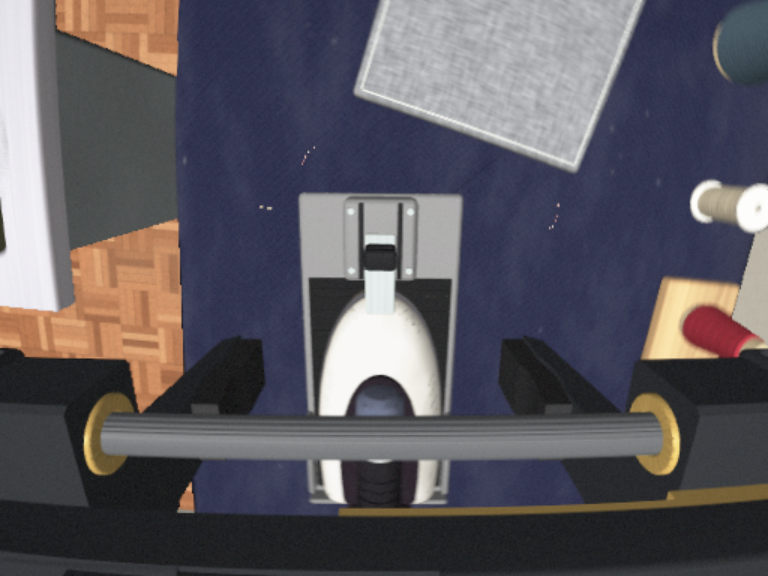

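The wrist view shows the stand straight in line. Its toe corners are (300,195) and (462,195), the tab is at (380,257), and the iron's toe sits under the tongue at (380,300). The mat's near corners are (357,95) and (577,170).

```bash
python3 - <<'E'
from h import *
import pickle
w=pickle.load(open("w1.pkl","rb")); P=pts(w); x,y,z=np.moveaxis(P,-1,0)
f=lambda p:[((a+.5)/1.5-.5,(b+.5)/1.5-.5) for a,b in p]
print("toe corners",ray(w,f([(300,195),(462,195)]),.004).round(4).tolist())
print("mat corners",ray(w,f([(357,95),(577,170)]),.012).round(4).tolist())
m=(z>.070)&(z<.082)&(abs(x-.462)<.03)&(abs(y+.063)<.03); q=P[m]; print("tab top",len(q),q.min(0).round(4),q.max(0).round(4),np.median(q,0).round(4))
v,u=np.where(m); print(u.min()*1.5,u.max()*1.5,v.min()*1.5,v.max()*1.5)
for y0 in np.arange(-.2,-.1,.01):
    t=(y>=y0)&(y<y0+.01)&(z>.02)&(z<.06)&(abs(x-.46)<.08)
    if t.sum()>5: print(round(y0,3),x[t].min().round(4),x[t].max().round(4))
E
```

```text
toe corners [[0.3876, -0.0272, 0.004], [0.5275, -0.0143, 0.004]]
mat corners [[0.431, 0.0574, 0.012], [0.621, 0.017, 0.012]]
tab top 321 [ 0.4491 -0.0709  0.0702] [ 0.4733 -0.0539  0.0786] [ 0.4611 -0.0616  0.0766]
364.5 396.0 247.5 270.0
-0.2 0.4159 0.5285
-0.19 0.4158 0.5272
-0.18 0.4178 0.5242
-0.17 0.4186 0.5218
-0.16 0.4197 0.5191
-0.15 0.4219 0.5162
-0.14 0.4255 0.5121
-0.13 0.4302 0.5069
-0.12 0.4349 0.5004
-0.11 0.4434 0.4926
```

Emit:
move_arm(
  rows=[
    [0, -0.001, 0.02, 0.004, 0.088],
    [0, 0, 0.02, 0, 0.088],
    [0, 0, 0.02, 0, 0.088],
    [0, 0, 0.02, 0, 0.07],
    [0, 0, 0.02, 0, 0.06],
    [0, 0, 0.02, 0, 0.05],
    [0, 0, 0.02, 0, 0.05],
    [0, 0, 0.02, 0, 0.05],
    [0, 0, 0.02, 0, 0.05],
    [0, 0, 0.005, 0, 0.05],
  ],
  newtons=20,
)

```text
clock: 3.48
tool_pos: [0.4607, -0.0632, 0.2175]
eef_rot: [0.678, 0.735, -0.001, -0.001]
contact_force: [0.4, -0.1, 0.7]
opening: 0.566
finger_force: 0.0
```

Emit:
move_arm(
  rows=[
    [0, 0, 0, 0, 0.05],
    [0, 0, 0, 0, 0.015],
    [0, 0, 0, 0, 0.015],
    [0, 0, 0, 0, 0.015],
    [0, 0, 0, 0, 0.015],
    [0, 0, 0, 0, 0.015],
    [0, 0, 0, 0, 0.015],
    [0, 0, 0, 0, 0.015],
  ],
)

```text
clock: 4.15
tool_pos: [0.4608, -0.0637, 0.2204]
eef_rot: [0.678, 0.735, -0.0, 0.0]
contact_force: [-1.7, 0.4, 6.1]
opening: 0.269
finger_force: 20.0
```

```bash
python3 -c "
from h import *
pose()"
```

```text
t 4.15 tcp [ 0.4608 -0.0637  0.2204] tx [-0.081  0.997 -0.   ] ty [ 0.997  0.081 -0.   ] z [-0. -0. -1.] yaw_y 4.66 F [-1.7  0.4  6.1] open 0.269 grip 20.0 q [ 0.13  0.84 -0.15  2.17  0.68  0.17 -0.56]
```

Emit:
move_arm(
  rows=[
    [0.003, 0, 0, 0, 0.015],
    [0.003, 0, 0, 0, 0.015],
    [0.003, 0, 0, 0, 0.015],
    [0.003, 0, 0, 0, 0.015],
    [0.003, 0, 0, 0, 0.015],
    [0.003, 0, 0, 0, 0.015],
    [0.003, 0, 0, 0, 0.015],
    [0.003, 0, 0, 0, 0.015],
    [0.003, 0, 0, 0, 0.015],
    [0.002, 0, 0, 0, 0.015],
  ],
)

```text
clock: 4.98
tool_pos: [0.4587, -0.0355, 0.2204]
eef_rot: [0.678, 0.735, -0.001, 0.001]
contact_force: [-1.6, -2.6, 5.9]
opening: 0.266
finger_force: 20.0
```

Emit:
move_arm(
  rows=[
    [0.001, 0, 0, 0, 0.015],
    [0.001, 0, 0, 0, 0.015],
    [0.001, 0, 0, 0, 0.015],
    [0, 0, 0, 0, 0.015],
    [0, 0, 0, 0, 0.015],
  ],
)

```text
clock: 5.4
tool_pos: [0.4586, -0.0335, 0.2204]
eef_rot: [0.679, 0.735, -0.001, 0.001]
contact_force: [-0.2, -4.6, 6.5]
opening: 0.271
finger_force: 20.0
```

Emit:
move_arm(
  rows=[
    [0.001, 0, 0, 0, 0.015],
    [0.001, 0, 0, 0, 0.015],
    [0, 0, 0, 0, 0.015],
  ],
)

```text
clock: 5.65
tool_pos: [0.4586, -0.033, 0.2204]
eef_rot: [0.679, 0.734, -0.002, 0.002]
contact_force: [0.3, -8.6, 5.1]
opening: 0.27
finger_force: 20.0
```

Emit:
move_arm(
  rows=[
    [0, 0, 0, 0, 0.05],
    [0, 0, 0, 0, 0.05],
    [0, 0, 0, 0, 0.05],
    [0, 0, 0, 0, 0.05],
    [0, 0, -0.02, 0, 0.06],
    [0, 0, -0.03, 0, 0.08],
    [0, 0, -0.03, 0, 0.088],
    [0, 0, -0.03, 0, 0.088],
    [0, 0, -0.03, 0, 0.088],
    [0, 0, 0, 0, 0.088],
  ],
)

```text
clock: 6.48
tool_pos: [0.4597, -0.029, 0.3641]
eef_rot: [0.677, 0.736, 0.003, 0.003]
contact_force: [-0.1, 0.1, -0.3]
opening: 0.986
finger_force: 0.0
```

```bash
python3 - <<'E'
from h import *
s,M=pose(); to([.474,-.246,.36],5.1,M,s)
w=snapshot("wrist"); save(w,"w2.png",1.5); P=pts(w); x,y,z=np.moveaxis(P,-1,0)
m=(z>.070)&(z<.082)&(abs(x-.462)<.04)&(abs(y+.04)<.05); q=P[m]; print("tab top",len(q),q.min(0).round(4),q.max(0).round(4),np.median(q,0).round(4))
for n in ["top","scene"]:
    w=snapshot(n); P=pts(w); x,y,z=np.moveaxis(P,-1,0)
    m=(z>.070)&(z<.082)&(abs(x-.462)<.03)&(abs(y+.04)<.05); q=P[m]; print(n,len(q),np.median(q,0).round(4) if len(q) else 0)
E
```

```text
t 6.48 tcp [ 0.4597 -0.029   0.3641] tx [-0.082  0.997  0.   ] ty [0.997 0.082 0.009] z [ 0.009  0.001 -1.   ] yaw_y 4.71 F [-0.1  0.1 -0.3] open 0.986 grip 0.0 q [ 0.26  0.58 -0.46  2.09  0.46  0.57 -0.45]
shift tool [-0.2174 -0.0036  0.004 ] spin -0.007
tab top 406 [ 0.4467 -0.0413  0.0703] [ 0.4707 -0.0242  0.0789] [ 0.4588 -0.0317  0.0766]
top 0 0
scene 34 [ 0.4553 -0.0287  0.075 ]
```

The tab moved 30 mm back and stayed there. Next I'm moving over the handle.

Emit:
move_arm(
  rows=[
    [0, 0, -0.02, 0, 0.088],
    [-0.02, 0, -0.016, 0, 0.088],
    [-0.03, 0, 0, 0, 0.088],
    [-0.03, 0, 0, 0, 0.088],
    [-0.03, 0, 0, 0, 0.088],
    [-0.03, 0, 0, 0, 0.088],
    [-0.03, 0, 0, 0, 0.088],
    [-0.03, -0.003, 0, 0, 0.088],
    [-0.017, 0, 0, -0.007, 0.088],
    [0, 0, 0, 0, 0.088],
  ],
)

```text
clock: 7.47
tool_pos: [0.4723, -0.2506, 0.3933]
eef_rot: [0.677, 0.736, -0.002, -0.001]
contact_force: [0.3, -0.2, 0.1]
opening: 0.998
finger_force: 0.0
```

```bash
python3 - <<'E'
from h import *
s,M=pose()
w=snapshot("wrist"); save(w,"w3.png",1.5); P=pts(w); x,y,z=np.moveaxis(P,-1,0)
C=w["color"].astype(int)
for y0 in np.arange(-.31,-.06,.01):
    a=(y>=y0)&(y<y0+.01)&(abs(x-.468)<.09); t=a&(z>.022)&(z<.065)&(C.min(-1)>120); h=a&(z>.1)&(z<.16)
    f=lambda m: (np.percentile(x[m],[2,98]).round(4),np.percentile(z[m],98).round(4)) if m.sum()>5 else None
    print(round(y0,3),"white",f(t),"handle",f(h))
E
```

```text
t 7.47 tcp [ 0.4723 -0.2506  0.3933] tx [-0.082  0.997 -0.001] ty [ 0.997  0.082 -0.004] z [-0.004 -0.001 -1.   ] yaw_y 4.72 F [ 0.3 -0.2  0.1] open 0.998 grip 0.0 q [ 0.72  0.62 -0.52  1.84  0.42  0.79  0.06]
-0.31 white (array([0.4097, 0.5486]), np.float64(0.0528)) handle (array([0.4455, 0.5142]), np.float64(0.1598))
-0.3 white (array([0.4084, 0.5472]), np.float64(0.0548)) handle (array([0.4508, 0.511 ]), np.float64(0.1598))
-0.29 white (array([0.408, 0.547]), np.float64(0.0629)) handle (array([0.4639, 0.5024]), np.float64(0.1597))
-0.28 white (array([0.4075, 0.5455]), np.float64(0.0625)) handle (array([0.4624, 0.4942]), np.float64(0.1386))
-0.27 white (array([0.4061, 0.5455]), np.float64(0.062)) handle (array([0.4615, 0.493 ]), np.float64(0.1383))
-0.26 white (array([0.4058, 0.5437]), np.float64(0.0623)) handle (array([0.4609, 0.4926]), np.float64(0.1378))
-0.25 white (array([0.4052, 0.5439]), np.float64(0.0557)) handle (array([0.4598, 0.4915]), np.float64(0.1377))
-0.24 white (array([0.4058, 0.5427]), np.float64(0.0624)) handle (array([0.4593, 0.4902]), np.float64(0.137))
-0.23 w
[... 806 characters left out ...]
np.float64(0.0519)) handle (array([0.4535, 0.4838]), np.float64(0.1319))
-0.15 white (array([0.4266, 0.5112]), np.float64(0.0501)) handle (array([0.4573, 0.4798]), np.float64(0.1283))
-0.14 white (array([0.4314, 0.5055]), np.float64(0.0502)) handle None
-0.13 white (array([0.4364, 0.499 ]), np.float64(0.0476)) handle None
-0.12 white (array([0.4435, 0.4926]), np.float64(0.0433)) handle None
-0.11 white (array([0.4518, 0.4845]), np.float64(0.0374)) handle None
-0.1 white None handle None
-0.09 white (array([0.4332, 0.4893]), np.float64(0.0505)) handle None
-0.08 white (array([0.4325, 0.489 ]), np.float64(0.051)) handle None
-0.07 white (array([0.4741, 0.4907]), np.float64(0.0414)) handle None
```

View pics/w3.png

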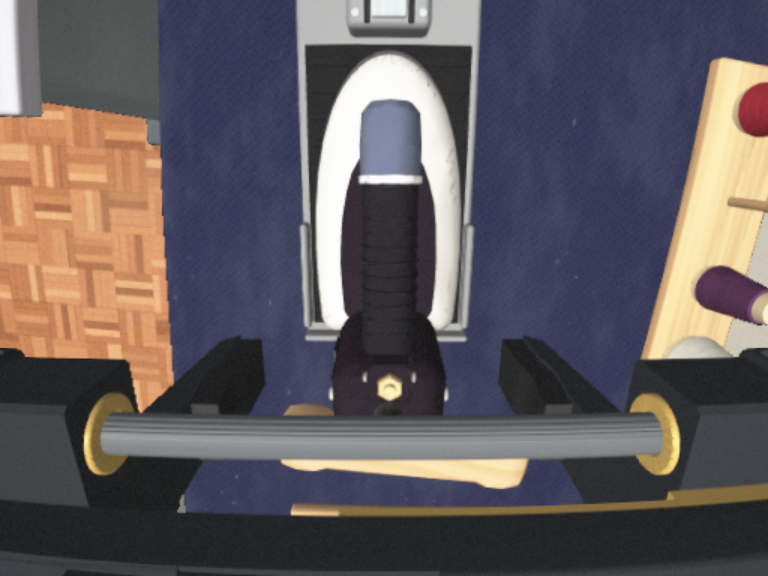

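The wrist view shows the lock clear of the toe tip at (390,55). The bare handle bar runs from (390,185) to (390,350), centred on the gripper. I'm lowering onto it.

Emit:
move_arm(
  rows=[
    [0.005, 0.003, 0.015, 0, 0.088],
    [0, 0, 0.02, 0, 0.088],
    [0, 0, 0.02, 0, 0.088],
    [0, 0, 0.02, 0, 0.088],
    [0, 0, 0.02, 0, 0.088],
    [0, 0, 0.015, 0, 0.088],
    [0, 0, 0.01, 0, 0.088],
    [0, 0, 0.005, 0, 0.088],
    [0, 0, 0, 0, 0.088],
    [0, 0, 0, 0, 0.088],
  ],
  newtons=55,
)

```text
clock: 8.35
tool_pos: [0.4761, -0.2402, 0.2709]
eef_rot: [0.675, 0.738, 0.0, -0.0]
contact_force: [-0.2, -0.4, -0.7]
opening: 0.999
finger_force: 0.0
```

```bash
python3 -c "
from h import *
s,M=pose(); to([.475,-.245,.268],5,M,s)"
```

```text
t 8.35 tcp [ 0.4761 -0.2402  0.2709] tx [-0.09   0.996  0.   ] ty [0.996 0.09  0.   ] z [ 0.  0. -1.] yaw_y 5.16 F [-0.2 -0.4 -0.7] open 0.999 grip 0.0 q [ 0.61  0.8  -0.38  1.95  0.58  0.51 -0.1 ]
shift tool [-0.0047 -0.0015  0.0029] spin 0.003
```

Emit:
move_arm(
  rows=[
    [-0.005, -0.001, 0.002, 0, 0.088],
    [0, 0, 0, 0, 0.088],
    [0, 0, 0, 0, 0.025],
    [0, 0, 0, 0, 0.025],
    [0, 0, 0, 0, 0.025],
    [0, 0, 0, 0, 0.025],
    [0, 0, 0, 0, 0.025],
    [0, 0, 0, 0, 0.025],
    [0, 0, 0, 0, 0.025],
    [0, 0, 0, 0, 0.025],
  ],
  newtons=55,
)

```text
clock: 9.18
tool_pos: [0.4753, -0.2459, 0.2687]
eef_rot: [0.675, 0.738, -0.0, 0.0]
contact_force: [0.1, -0.0, 0.2]
opening: 0.419
finger_force: 0.0
```

Emit:
move_arm(
  rows=[
    [0, 0, 0, 0, 0.025],
    [0, 0, 0, 0, 0.025],
    [0, 0, 0, 0, 0.025],
  ],
)

```text
clock: 9.43
tool_pos: [0.4755, -0.2459, 0.2687]
eef_rot: [0.675, 0.738, 0.0, 0.0]
contact_force: [1.4, 0.7, -1.1]
opening: 0.382
finger_force: 55.0
```

Emit:
move_arm(
  rows=[
    [0, 0, 0, 0, 0.025],
    [0, 0, -0.002, 0, 0.025],
    [0, 0, -0.004, 0, 0.025],
    [0, 0, -0.005, 0, 0.025],
    [0, 0, -0.005, 0, 0.025],
    [0, 0, -0.005, 0, 0.025],
    [0, 0, -0.005, 0, 0.025],
    [0, 0, -0.004, 0, 0.025],
    [0, 0, 0, 0, 0.025],
    [0, 0, 0, 0, 0.025],
  ],
)

```text
clock: 10.27
tool_pos: [0.4753, -0.246, 0.2991]
eef_rot: [0.675, 0.738, 0.0, 0.0]
contact_force: [-0.5, -1.0, -8.5]
opening: 0.382
finger_force: 55.0
```

```bash
cat > lvl.py <<'E'
from h import *
s,M=pose(); print("moment",s["moment"].round(2))
w=snapshot("wrist"); P=pts(w); C=w["color"].astype(int)
# handle crown heights along tool x from tcp
d=(P-s["tool_pos"])@M
m=(abs(d[...,1])<.004)&(d[...,0]>.025)&(d[...,0]<.085)&(d[...,2]>.1)&(d[...,2]<.18)
q=d[m]; p=np.polyfit(q[:,0],-q[:,2],1); print("handle crown slope deg",np.degrees(np.arctan(p[0])).round(2),len(q), "toe tip tool x", end=" ")
b=(d[...,0]>.03)&(d[...,0]<.16)&(abs(d[...,1])<.07)&(C.min(-1)>120)&(d[...,2]>.17)&(d[...,2]<.275)
q=d[b]; print(np.percentile(q[:,0],99).round(4),"z world", (s["tool_pos"][2]-np.percentile(q[:,2],[2,98])).round(4))
# roll: left/right edges heights, at x .05-.1
for x0 in (.05,.08,.11,.13):
    k=b&(abs(d[...,0]-x0)<.006); L=k&(d[...,1]<-.02); Rr=k&(d[...,1]>.02)
    if L.sum()>4 and Rr.sum()>4: print(x0,"y edges",np.percentile(d[k][:,1],[1,99]).round(4),"z",(s["tool_pos"][2]-np.array([np.median(d[L][:,2]),np.median(d[Rr][:,2])])).round(4))
E
python3 lvl.py
```

```text
t 10.27 tcp [ 0.4753 -0.246   0.2991] tx [-0.089  0.996 -0.   ] ty [0.996 0.089 0.001] z [ 0.001 -0.    -1.   ] yaw_y 5.09 F [-0.5 -1.  -8.5] open 0.382 grip 55.0 q [ 0.65  0.76 -0.42  1.92  0.55  0.57 -0.06]
moment [-0.01 -0.09  0.01]
handle crown slope deg -1.65 2964 toe tip tool x 0.1395 z world [0.085  0.0634]
0.05 y edges [-0.0541  0.0534] z [0.0809 0.081 ]
0.08 y edges [-0.0484  0.0489] z [0.0791 0.0789]
0.11 y edges [-0.0392  0.0403] z [0.0733 0.0734]
0.13 y edges [-0.028   0.0286] z [0.0656 0.0661]
```

```bash
cat > cmp.py <<'E'
from h import *
import pickle,sys
def meas(w,t,M):
    P=pts(w); C=w["color"].astype(int); d=(P-t)@M; out=[]
    for x0 in (.05,.065,.08,.095,.11,.12):
        for sg in (-1,1):
            k=(abs(d[...,0]-x0)<.005)&(abs(sg*d[...,1]-.031)<.004)&(C.min(-1)>110)&(d[...,2]>.19)&(d[...,2]<.25)
            out.append(-np.median(d[k][:,2]) if k.sum()>4 else np.nan)
    hx=[]
    for x0 in np.arange(.04,.09,.008):
        k=(abs(d[...,0]-x0)<.004)&(abs(d[...,1])<.004)&(d[...,2]>.1)&(d[...,2]<.17)
        hx.append(-np.median(d[k][:,2]) if k.sum()>4 else np.nan)
    return np.array(out),np.array(hx)
s,M=pose(); w=snapshot("wrist")
a,ha=meas(pickle.load(open("w1.pkl","rb")),np.array([.4755,-.2459,.2687]),R.from_quat([.675,.738,0,0]).as_matrix())
b,hb=meas(w,s["tool_pos"],M)
print("before",a.round(4)); print("now-before",((b-a)*1e3).round(1)); print("handle",ha.round(4),((hb-ha)*1e3).round(1))
print("pitch deg",np.degrees(np.polyfit(np.repeat([.05,.065,.08,.095,.11,.12],2)[~np.isnan(b-a)],(b-a)[~np.isnan(b-a)],1)[0]).round(2))
E
python3 cmp.py
```

```text
t 10.32 tcp [ 0.4751 -0.246   0.2988] tx [-0.089  0.996 -0.   ] ty [ 0.996  0.089 -0.   ] z [-0. -0. -1.] yaw_y 5.09 F [ 0.8  0.6 -9.7] open 0.381 grip 55.0 q [ 0.65  0.76 -0.42  1.92  0.55  0.57 -0.06]
before [-0.2138 -0.2156 -0.2168 -0.2165 -0.2187 -0.2179 -0.2223 -0.2208 -0.228
 -0.2262 -0.2355 -0.2314]
now-before [-0.5  0.6  0.9  0.1  0.5 -0.1  0.9  0.2  1.1  0.3  2.7  0.2]
handle [-0.1353 -0.136  -0.1356     nan     nan     nan -0.138 ] [-0.1  0.3  0.4  nan  nan  nan  0.7]
pitch deg 0.92
```

The iron hangs level (under 1° pitch) and weighs about 0.9 kg. I'm raising it above the lock tab, then carrying it gently.

Emit:
move_arm(
  rows=[
    [0, 0, -0.004, 0, 0.025],
    [0, 0, -0.008, 0, 0.025],
    [0, 0, -0.01, 0, 0.025],
    [0, 0, -0.01, 0, 0.025],
    [0, 0, -0.01, 0, 0.025],
    [0, 0, -0.01, 0, 0.025],
    [0, 0, -0.01, 0, 0.025],
    [0, 0, -0.006, 0, 0.025],
    [0, 0, -0.003, 0, 0.025],
    [0, 0, 0, 0, 0.025],
  ],
)

```text
clock: 11.2
tool_pos: [0.4754, -0.246, 0.3705]
eef_rot: [0.675, 0.738, 0.0, 0.001]
contact_force: [-0.9, -0.3, -8.4]
opening: 0.383
finger_force: 55.0
```

Emit:
move_arm(
  rows=[
    [0.003, 0.001, 0, 0, 0.025],
    [0.007, 0.002, 0, 0, 0.025],
    [0.01, 0.003, 0, 0, 0.025],
    [0.013, 0.004, 0, 0, 0.025],
    [0.014, 0.004, 0, 0, 0.025],
    [0.014, 0.004, 0, 0, 0.025],
    [0.014, 0.004, 0, 0, 0.025],
    [0.014, 0.004, 0, 0, 0.025],
    [0.014, 0.004, 0, 0, 0.025],
    [0.014, 0.004, 0, 0, 0.025],
  ],
)

```text
clock: 12.03
tool_pos: [0.4988, -0.1241, 0.3694]
eef_rot: [0.674, 0.738, 0.0, -0.001]
contact_force: [0.9, 0.3, -7.8]
opening: 0.382
finger_force: 54.9
```

Emit:
move_arm(
  rows=[
    [0.014, 0.004, 0, 0, 0.025],
    [0.014, 0.004, 0, 0, 0.025],
    [0.014, 0.004, 0, 0, 0.025],
    [0.014, 0.004, 0, 0, 0.025],
    [0.014, 0.004, 0, 0, 0.025],
    [0.014, 0.004, 0, 0, 0.025],
    [0.014, 0.004, 0, 0, 0.025],
    [0.014, 0.004, 0, 0, 0.025],
    [0.014, 0.004, 0, 0, 0.025],
    [0.014, 0.004, 0, 0, 0.025],
  ],
)

```text
clock: 12.87
tool_pos: [0.5257, 0.0189, 0.3694]
eef_rot: [0.674, 0.739, 0.0, -0.001]
contact_force: [-0.2, 0.0, -8.7]
opening: 0.378
finger_force: 54.9
```

Emit:
move_arm(
  rows=[
    [0.014, 0.004, 0, 0, 0.025],
    [0.014, 0.004, 0, 0, 0.025],
    [0.014, 0.004, 0, 0, 0.025],
    [0.014, 0.004, 0, 0, 0.025],
    [0.013, 0.004, 0, 0, 0.025],
    [0.011, 0.003, 0, 0, 0.025],
    [0.008, 0.002, 0, 0, 0.025],
    [0.005, 0.001, 0, 0, 0.025],
    [0.002, 0, 0, 0, 0.025],
    [0, 0, 0, 0, 0.025],
  ],
)

```text
clock: 13.7
tool_pos: [0.5433, 0.1138, 0.3695]
eef_rot: [0.675, 0.738, -0.0, -0.0]
contact_force: [0.3, -0.0, -8.1]
opening: 0.378
finger_force: 55.0
```

Emit:
move_arm(
  rows=[
    [0, 0, 0, 0.016, 0.025],
    [0, 0, 0, 0.035, 0.025],
    [0, 0, 0, 0.04, 0.025],
    [0, 0, 0, 0.045, 0.025],
    [0, 0, 0, 0.045, 0.025],
    [0, 0, 0, 0.045, 0.025],
    [0, 0, 0, 0.04, 0.025],
    [0, 0, 0, 0.035, 0.025],
    [0, 0, 0, 0.015, 0.025],
    [0, 0, 0, 0, 0.025],
  ],
)

```text
clock: 14.53
tool_pos: [0.5435, 0.1128, 0.3697]
eef_rot: [0.783, 0.622, -0.0, 0.0]
contact_force: [-0.0, -0.0, -8.8]
opening: 0.382
finger_force: 55.0
```

```bash
python3 - <<'E'
from h import *
s,M=pose(); to([.548,.143,.307],-13,M,s)
w=snapshot("wrist"); save(w,"w4.png",1.5); import pickle; pickle.dump((w,s),open("w4.pkl","wb"))
E
python3 cmp.py
```

```text
t 14.53 tcp [0.5435 0.1128 0.3697] tx [ 0.227  0.974 -0.001] ty [ 0.974 -0.227  0.   ] z [-0.    -0.001 -1.   ] yaw_y -13.1 F [-0.  -0.  -8.8] open 0.382 grip 55.0 q [-0.07  0.66 -0.36  1.81  0.33  0.73 -0.84]
shift tool [ 0.0305 -0.0025  0.0627] spin -0.002
t 14.58 tcp [0.5435 0.1129 0.3697] tx [ 0.225  0.974 -0.001] ty [ 0.974 -0.225  0.   ] z [-0.    -0.001 -1.   ] yaw_y -13.03 F [ 0.4 -0.6 -8.8] open 0.382 grip 55.0 q [-0.07  0.66 -0.36  1.81  0.33  0.73 -0.84]
before [-0.2138 -0.2156 -0.2168 -0.2165 -0.2187 -0.2179 -0.2223 -0.2208 -0.228
 -0.2262 -0.2355 -0.2314]
now-before [-0.8  0.4  0.6  0.2  0.2 -0.2  0.6 -0.1  0.9  0.4  2.5  0. ]
handle [-0.1353 -0.136  -0.1356     nan     nan     nan -0.138 ] [-0.1  0.2  0.4  nan  nan  nan  0.5]
pitch deg 0.9
```

View pics/w4.png

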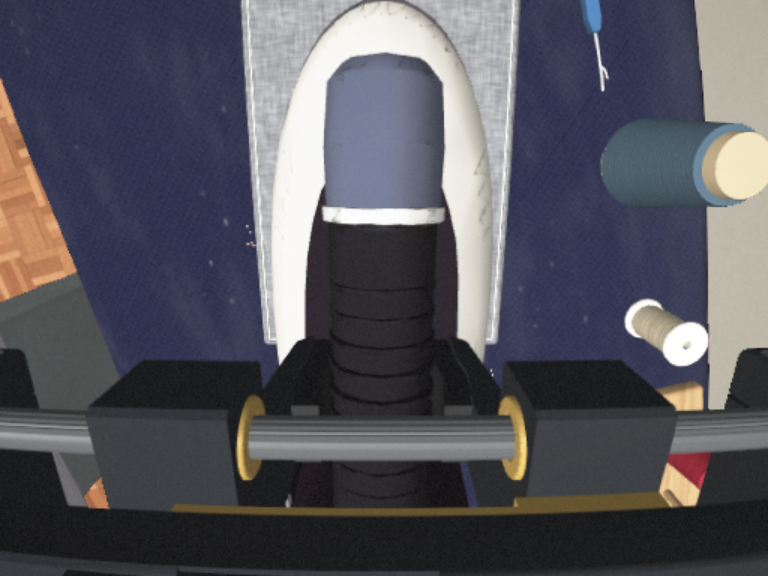

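The iron is held straight over the mat. The mat's left edge runs (243,0)–(265,342) and its right edge (520,0)–(497,342); the toe tip is at (383,2).

```bash
python3 - <<'E'
from h import *
import pickle
w,s=pickle.load(open("w4.pkl","rb")); M=R.from_quat(s["eef_rot"]).as_matrix()
f=lambda p:[((a+.5)/1.5-.5,(b+.5)/1.5-.5) for a,b in p]
c=ray(w,f([(243,2),(264,343),(520,2),(497,343)]),.012); print(c.round(4).tolist())
for a,b in((1,0),(3,2)): d=c[a if False else b]-c[a]; print("angle",np.degrees(np.arctan2(d[1],d[0])).round(2))
d=c[3]-c[1]; print("short edge",np.linalg.norm(d).round(4),np.degrees(np.arctan2(d[1],d[0])).round(2))
ce=((c[1]+c[3])/2)[:2]
for L in(76.5,77,77.5): print(L,(ce+.145*np.array([np.cos(np.radians(L)),np.sin(np.radians(L))])).round(4))
print("toe in tool",((ray(w,f([(383,2)]),.135)-s["tool_pos"])@M).round(4))
E
```

```text
[[0.4895, 0.3125, 0.012], [0.429, 0.0598, 0.012], [0.6807, 0.2681, 0.012], [0.6218, 0.015, 0.012]]
angle 76.53
angle 76.91
short edge 0.198 -13.08
76.5 [0.5593 0.1784]
77 [0.558  0.1787]
77.5 [0.5568 0.179 ]
toe in tool [[0.1409 0.0009 0.2346]]
```

Emit:
move_arm(
  rows=[
    [0.002, 0, 0, 0.004, 0.025],
    [0.005, 0, 0, 0, 0.025],
    [0.006, -0.001, 0, 0, 0.025],
    [0.006, -0.001, 0, 0, 0.025],
    [0.006, 0, 0, 0, 0.025],
    [0.005, 0, 0, 0, 0.025],
    [0.002, 0, 0.003, 0, 0.025],
    [0, 0, 0.005, 0, 0.025],
    [0, 0, 0.007, 0, 0.025],
    [0, 0, 0.007, 0, 0.025],
  ],
)

```text
clock: 15.47
tool_pos: [0.5488, 0.1446, 0.3468]
eef_rot: [0.784, 0.621, -0.001, 0.0]
contact_force: [-0.3, -0.4, -8.5]
opening: 0.381
finger_force: 55.0
```

Emit:
move_arm(
  rows=[
    [0, 0, 0.007, 0, 0.025],
    [0, 0, 0.007, 0, 0.025],
    [0, 0, 0.007, 0, 0.025],
    [0, 0, 0.007, 0, 0.025],
    [0, 0, 0.006, 0, 0.025],
    [0, 0, 0.004, 0, 0.025],
    [0, 0, 0.003, 0, 0.025],
    [0, 0, 0, 0, 0.025],
    [0, 0, 0, 0, 0.025],
    [0, 0, 0, 0, 0.025],
  ],
)

```text
clock: 16.3
tool_pos: [0.5491, 0.1452, 0.307]
eef_rot: [0.784, 0.621, 0.0, 0.0]
contact_force: [0.5, -0.5, -9.4]
opening: 0.382
finger_force: 55.0
```

```bash
python3 cmp.py; python3 - <<'E'
from h import *
s,M=pose(); to([.549,.145,.307],-13.3,M,s)
w=snapshot("scene"); save(w,"s5.png",1.5)
E
```

```text
t 16.3 tcp [0.5491 0.1452 0.307 ] tx [0.229 0.973 0.   ] ty [ 0.973 -0.229  0.001] z [ 0.001  0.    -1.   ] yaw_y -13.23 F [ 0.5 -0.5 -9.4] open 0.382 grip 55.0 q [-0.16  0.76 -0.31  1.83  0.37  0.61 -0.93]
before [-0.2138 -0.2156 -0.2168 -0.2165 -0.2187 -0.2179 -0.2223 -0.2208 -0.228
 -0.2262 -0.2355 -0.2314]
now-before [-0.8  0.5  0.9  0.3  0.5 -0.2  0.9  0.4  0.9  0.5  2.8  0.4]
handle [-0.1353 -0.136  -0.1356     nan     nan     nan -0.138 ] [-0.2  0.3  0.4  nan  nan  nan  0.7]
pitch deg 1.07
t 16.35 tcp [0.5491 0.1452 0.3071] tx [0.229 0.973 0.001] ty [ 0.973 -0.229  0.001] z [ 0.001  0.    -1.   ] yaw_y -13.23 F [ 0.4  0.  -9.1] open 0.384 grip 55.0 q [-0.16  0.76 -0.31  1.83  0.37  0.61 -0.93]
shift tool [-0.0002 -0.0001  0.0001] spin 0.001
```

View pics/s5.png

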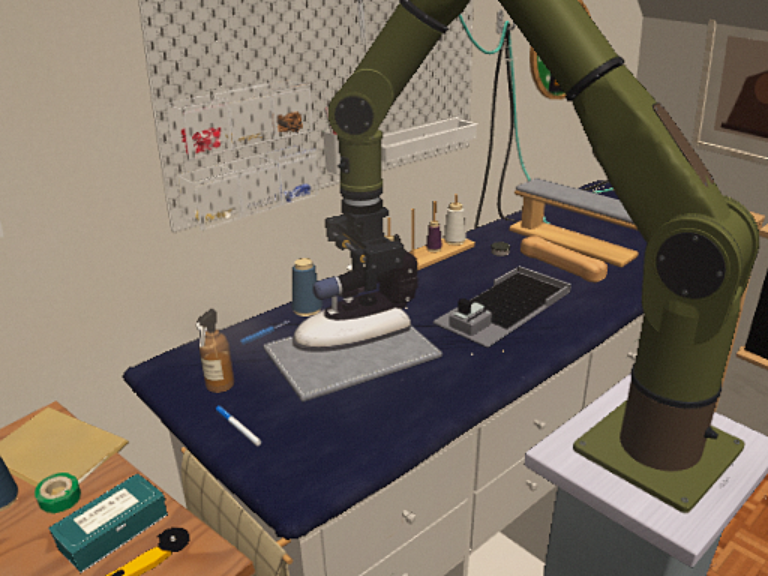

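The iron hovers level over the middle of the mat at about (350,325). The lock is back at (465,307), and the other things are where they were. I'm handing in the job.

```bash
python3 -c "
from plant import r
print(r.finish_job())"
```

```text
the job is handed in; nothing more can be done
None
```

The job is handed in: the lock is fully back, and the iron is held still and level (about 1°), roughly 4 cm above the middle of the mat and in line with its length.

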